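Rehang the wheel-nut sockets on the colour-coded rail

TASK

Move the four wheel-nut impact sockets from the grey bar onto the aluminium rail, each over the post clip of its own colour, mouth down and fully home on its seat. Leave the tape measure and the ratchet where they are.

Things in the scene. Friction and masses are not known exactly. Their poses are not given: they have to be found in the camera images.
- socket_yellow: Loose impact socket, yellow plastic sleeve on dark steel, 78 mm tall, standing mouth down (round bore 19 mm, 56 deep), square drive hole up. Grip the sleeve, 31 mm wide, 9 to 55 mm above the mouth. Origin: centre of the mouth, its underside; z up its axis; yaw free. Starts over one of four thin posts (42 mm tall) in a row on the fixed grey bar, 58 mm apart, in any order.
- socket_red: Loose impact socket, red plastic sleeve on dark steel, 78 mm tall, standing mouth down (round bore 21 mm, 56 deep), square drive hole up. Grip the sleeve, 33.4 mm wide, 9 to 55 mm above the mouth. Origin: centre of the mouth, its underside; z up its axis; yaw free. Starts over one of four thin posts (42 mm tall) in a row on the fixed grey bar, 58 mm apart, in any order.
- socket_green: Loose impact socket, green plastic sleeve on dark steel, 78 mm tall, standing mouth down (round bore 24 mm, 56 deep), square drive hole up. Grip the sleeve, 37 mm wide, 9 to 55 mm above the mouth. Origin: centre of the mouth, its underside; z up its axis; yaw free. Starts over one of four thin posts (42 mm tall) in a row on the fixed grey bar, 58 mm apart, in any order.
- socket_blue: Loose impact socket, blue plastic sleeve on dark steel, 78 mm tall, standing mouth down (round bore 27 mm, 56 deep), square drive hole up. Grip the sleeve, 40.6 mm wide, 9 to 55 mm above the mouth. Origin: centre of the mouth, its underside; z up its axis; yaw free. Starts over one of four thin posts (42 mm tall) in a row on the fixed grey bar, 58 mm apart, in any order.
- clip_yellow: Fixed black clip, 48 x 44 mm, with a round yellow seat disc (43 mm) and a yellow post 10 mm thick: place of the yellow socket. Origin: on the post's axis, at the clip's underside; z up, y along the rail. Socket's mouth rests on the seat at z = +13 mm; post tip at z = +55, its top 20 mm tapered to 3 mm. Four clips in a row on the aluminium rail, 58 mm apart, in any order.
- clip_red: Fixed black clip, 48 x 44 mm, with a round red seat disc (43 mm) and a red post 13 mm thick: place of the red socket. Origin: on the post's axis, at the clip's underside; z up, y along the rail. Socket's mouth rests on the seat at z = +13 mm; post tip at z = +55, its top 20 mm tapered to 3 mm. Four clips in a row on the aluminium rail, 58 mm apart, in any order.
- clip_green: Fixed black clip, 48 x 44 mm, with a round green seat disc (43 mm) and a green post 16 mm thick: place of the green socket. Origin: on the post's axis, at the clip's underside; z up, y along the rail. Socket's mouth rests on the seat at z = +13 mm; post tip at z = +55, its top 20 mm tapered to 3 mm. Four clips in a row on the aluminium rail, 58 mm apart, in any order.
- clip_blue: Fixed black clip, 48 x 44 mm, with a round blue seat disc (43 mm) and a blue post 20 mm thick: place of the blue socket. Origin: on the post's axis, at the clip's underside; z up, y along the rail. Socket's mouth rests on the seat at z = +13 mm; post tip at z = +55, its top 20 mm tapered to 3 mm. Four clips in a row on the aluminium rail, 58 mm apart, in any order.
- tape_measure: Yellow tape measure, 35 x 72 x 64 mm tall, standing loose between the two rows; leave it alone. Origin: centre of its underside; y along its 72 mm length.
- ratchet: Chrome ratchet, 33 x 192 x 32 mm, lying loose on the near side of the aluminium rail; leave it alone. Origin: centre of its underside; y along its length.
Mind the look-alikes: they are no part of the job. Leave any orange or purple look-alike of the socket_blue alone.

How it is judged:
By the outcome, as a careful person would: the job done as asked, in the order asked, and still so for the second after the job is handed in, with the robot touching nothing.
It also fails if it takes over 106 s, if anything falls off the work surface, if the arm or the gripper's body presses on something with over 40 N, if the wrist force passes 120 N, or if a joint passes its speed limit or range.

ROBOT

A 6-joint arm with a two-finger parallel gripper is mounted at the origin on a cart in front of the work surface, level with it; the furniture and walls round the work are solid. World frame = base frame: x ahead of the robot, y to its left, z up, the work surface at z = 0. Lengths are in mm, angles in degrees, forces in N, time in s.
With the tool pointing down it reaches from about 350 to 850 mm from the base axis. Payload 8.1 kg.
Tool frame: the origin (TCP) lies midway between the tips of the shut fingers; the grasp point (between the pads) lies 19 mm behind it; z points along the fingers, y is the direction in which the jaws open and shut (so a half turn about z gives the same grasp; the last joint's range is limited). The gripper opens to 85 mm and grips with 20 to 120 N. Pads are 22 mm wide; open, the fingers measure 114 mm over their backs; the gripper's body (76 mm by 85 mm) begins 54 mm behind the grasp point. The pads swing forward as they close: fully open they stand 13 mm farther back than shut.
Start: joints at [66.039, 7.471, 85.268, -0, 87.261, -4.893], TCP at [195.993, 567.091, 231.292] pointing down, gripper open.
Joint ranges: [-169.43, 169.43], [-51.17, 129.36], [1.28, 143.12], [-76.62, 256.62], [0, 156.53], [-152.29, 152.29]. Speed limits (degrees/s): [136.94, 136.94, 159.86, 180, 180, 180].

INTERFACE

Orientations are given as [roll, pitch, yaw] about the fixed x, y, z axes, in that order (R = Rz(yaw) Ry(pitch) Rx(roll)).
In Python, from bench import r gives the robot as it stands.
- The arm moves only by the shell command python3 -m jog 'ROWS' [FORCE]. ROWS is JSON, a list of rows, each a list of 5 numbers: the shift along the tool's x, y, z in m, then the turn about the tool's z in rad, then the opening, from 0 (shut) to 1 (fully open). A call has 1 to 20 rows; each row is the pose to reach, as a shift and turn from the pose measured when the call began, along the tool's axes at that moment; what a row does not reach only later rows make up. A row lasts 1/10 s, in which the tool goes at most 50 mm and 8.59 degrees, less where a joint would pass 70% of its speed; a pose out of reach is approached as far as the arm can. A call with a gripper value outside its range is refused whole. The fingers move at their own pace and stop on an object; FORCE is the grip in N (left out, the last holds). Time passes only in rows, so rows that repeat a pose let the fingers close. It gives the time, the measured TCP pose, the force and the opening at its end, in the units of the state.
- r.sense(): the state, without advancing time (a new reading comes with each control period).
- r.snapshot(name): name is "side" or "top"; returns a dict with "pixels" (384x512x3 uint8, red, green, blue), "K" (3x3 intrinsics, pixels), "k1" (the pictures are not rectified: a ray, as slopes to the right and down, at radius r is drawn at 1 + k1 r^2 times it, then the intrinsics apply), "R" (3x3) and "t" (3): a world point X has camera coordinates R X + t. Camera axes: x right, y down, z forward; pixel columns grow to the right and rows downward; lengths in mm; the calibration is good to about 2 mm. A picture is of the moment at which its call begins. There is no depth.
- r.hand_in(): hands the job in, once; it reports no verdict.
The state is a dict: "time": time; "joint_pos": joint angles; "qd": joint speeds; "joint_efforts": joint torques, N m; "tool_pos": TCP position; "tcp_rot": TCP orientation; "ft_force": force on the tool from outside, world axes, zero at the start; "wrist_torque": the same for the moment, N m; "finger_gap": finger opening in mm.
Only numpy, scipy, OpenCV 4.12 (cv2) and the standard library are available. Lean on these libraries where they do the work, as an engineer would, in place of code of your own. Each camera call takes 0.05 s, during which the arm holds its last target.

## Working session

There is one attempt and no reset: what is moved stays moved. The work goes in short steps, Python scripts to look and compute and a shell command to move; the robot and the scene stay as the last step left them, time stands still between calls to the robot, and variables do not carry over. Pictures are saved under pics/ and viewed, and the job is handed in when it is done.

```bash
ls; mkdir -p pics; python3 - <<'E'
from bench import r
import cv2
print(r.sense())
for n in("side","top"):
    s=r.snapshot(n); cv2.imwrite(f"pics/{n}0.png",s["pixels"][:,:,::-1]); print(n,s["K"],s["k1"],s["R"],s["t"])
E
```

```text
pics
{'time': 0.0, 'joint_pos': array([ 6.60398029e+01,  7.51388695e+00,  8.53275671e+01,  1.13767224e-03,
        8.72624651e+01, -4.89502721e+00]), 'qd': array([-0.04108194,  0.07058635,  0.01401118,  0.08504293, -0.10528695,
        0.10260402]), 'joint_efforts': array([ 2.32228349e-04, -5.69376469e+01, -5.00567079e+01,  7.88408238e-05,
        1.44624675e-02, -2.85049492e-05]), 'tool_pos': array([195.7579816 , 566.59747886, 230.27357861]), 'tcp_rot': array([-1.79896557e+02, -9.99958984e-03,  1.60934766e+02]), 'ft_force': array([0.27644364, 0.45475634, 0.32804569]), 'wrist_torque': array([0.08057877, 0.00895674, 0.00320946]), 'finger_gap': 85.31828871432039}
side [[426.57856765   0.         251.7615711 ]
 [  0.         426.57856765 187.44908804]
 [  0.           0.           1.        ]] -0.12384982721777485 [[ 0.88569118 -0.46426941 -0.00224466]
 [-0.17718906 -0.33354856 -0.92593164]
 [ 0.42913303  0.82048722 -0.37768448]] [-453.13612082  124.27536378 1212.15016937]
top [[471.00480773   0.         262.43913689]
 [  0.         471.00480773 188.09427712]
 [  0.           0.           1.        ]] -0.18436440663121167 [[-0.02022593 -0.99977348  0.0066251 ]
 [-0.98101311  0.01856713 -0.19305062]
 [ 0.19288388 -0.01040393 -0.98116643]] [ -40.67872975  489.37380945 1293.24640069]
```

View pics/side0.png

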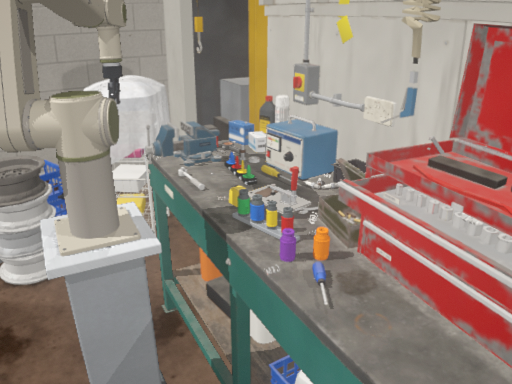

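View pics/top0.png

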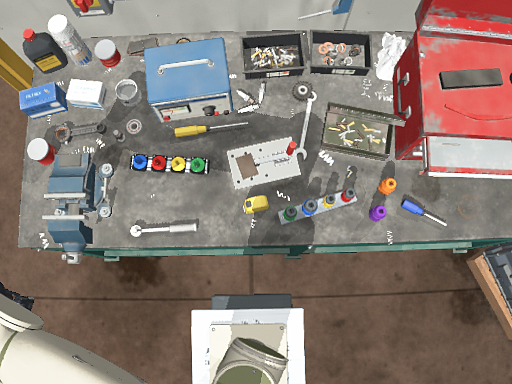

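```bash
python3 - <<'E'
import cv2,numpy as np
t=cv2.imread("pics/top0.png"); s=cv2.imread("pics/side0.png")
a=cv2.resize(t[140:245,120:220],None,fx=4,fy=4,interpolation=cv2.INTER_CUBIC)
b=cv2.resize(t[165:230,235:400],None,fx=4,fy=4,interpolation=cv2.INTER_CUBIC)
cv2.imwrite("pics/a.png",a);cv2.imwrite("pics/b.png",b)
cv2.imwrite("pics/c.png",cv2.resize(s[135:270,165:345],None,fx=4,fy=4,interpolation=cv2.INTER_CUBIC))
E
```

```text
(no output)
```

View pics/a.png

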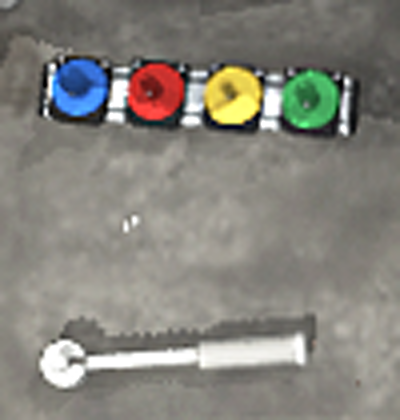

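View pics/b.png

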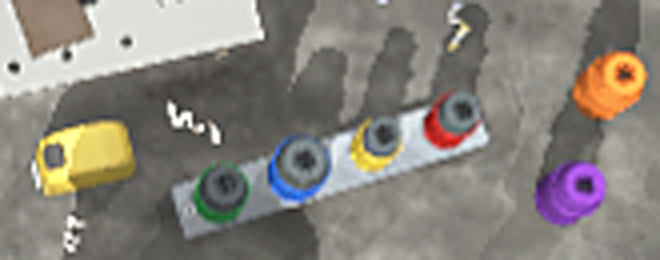

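View pics/c.png

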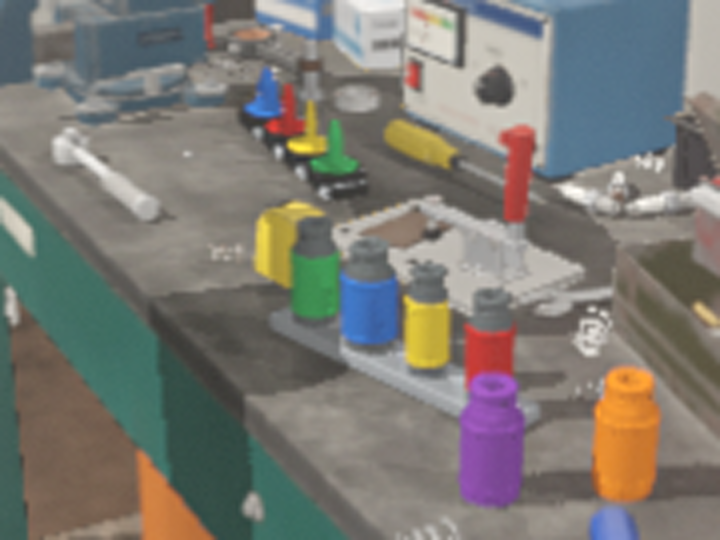

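```bash
cat > h.py <<'E'
import numpy as np,cv2
from bench import r
def proj(s,X):
    X=np.atleast_2d(X)@np.array(s["R"]).T+np.array(s["t"])
    p=X[:,:2]/X[:,2:]; p=p*(1+s["k1"]*(p**2).sum(1,keepdims=True))
    K=np.array(s["K"]); return p*[K[0,0],K[1,1]]+K[:2,2]
def ray(s,uv):
    K=np.array(s["K"]); D=np.array([s["k1"],0,0,0,0])
    p=cv2.undistortPoints(np.array([[uv]],float),K,D)[0,0]
    R=np.array(s["R"]); return -R.T@np.array(s["t"]), R.T@np.array([p[0],p[1],1])
def plane(s,uv,z):
    o,d=ray(s,uv); return o+d*(z-o[2])/d[2]
H={"red":[(0,8),(172,180)],"yellow":[(22,33)],"green":[(50,80)],"blue":[(100,120)]}
def blobs(s,c,box,vmin=60,smin=120,amin=15):
    hsv=cv2.cvtColor(s["pixels"],cv2.COLOR_RGB2HSV); m=np.zeros(hsv.shape[:2],np.uint8)
    for a,b in H[c]: m|=cv2.inRange(hsv,(a,smin,vmin),(b,255,255))
    u0,v0,u1,v1=box; k=np.zeros_like(m); k[v0:v1,u0:u1]=m[v0:v1,u0:u1]
    n,l,st,ce=cv2.connectedComponentsWithStats(k)
    return [(st[i].tolist(),ce[i].round(2).tolist()) for i in range(1,n) if st[i][4]>=amin]
E
python3 - <<'E'
from h import *
T=r.snapshot("top");S=r.snapshot("side")
for c in H:
    print(c,"top sock",blobs(T,c,(275,180,360,225)),"clip",blobs(T,c,(130,150,212,178)))
    print("  side sock",blobs(S,c,(236,180,298,240),amin=30,vmin=50),"clip",blobs(S,c,(222,148,258,182)))
g=cv2.cvtColor(T["pixels"],cv2.COLOR_RGB2GRAY)
for c,(u,v) in dict(green=(291,211),blue=(311,205),yellow=(330,199),red=(349,193)).items():
    print(c);print(g[v-7:v+8,u-7:u+8])
E
```

```text
red top sock [([341, 189, 11, 13, 55], [344.51, 196.73])] clip [([152, 156, 14, 14, 164], [158.47, 162.4])]
  side sock [([291, 180, 6, 10, 57], [293.46, 184.44]), ([281, 216, 13, 14, 128], [286.4, 222.34])] clip [([231, 156, 10, 13, 58], [236.34, 163.81])]
yellow top sock [([323, 195, 11, 13, 48], [326.23, 202.73])] clip [([171, 156, 15, 15, 174], [177.88, 163.3])]
  side sock [([236, 186, 9, 21, 66], [237.71, 193.17]), ([266, 209, 12, 18, 177], [271.24, 217.86])] clip [([237, 160, 10, 14, 60], [241.65, 168.78])]
green top sock [([284, 211, 11, 9, 29], [287.41, 216.9])] clip [([191, 157, 14, 15, 165], [197.25, 164.38])]
  side sock [([238, 199, 12, 15, 149], [243.52, 206.4])] clip [([243, 165, 11, 13, 53], [248.13, 173.68])]
blue top sock [([302, 200, 14, 16, 57], [306.6, 210.39])] clip [([133, 155, 14, 14, 164], [139.44, 161.39])]
  side sock [([250, 203, 14, 18, 206], [256.58, 212.23])] clip [([226, 152, 9, 12, 57], [230.81, 159.18])]
green
[[103 102 105 111 109 108 104 104 105 104 101 101  98  92  86]
 [110 107 108 113 123 104 107 105 112 105  96 101 110 134 126]
 [112 107 111 10
[... 2957 characters left out ...]
3 149]
 [ 90  96  93  70  97 137 121  98  95  87 119 137 108 135 156]
 [118  92  71  63 117 129  94  59  46  60  88 120 126 133 154]
 [127  92  88  76 122 134 102  71  50  55  52 127 138 119 145]
 [ 60  76  97  74 119 149 127  82  56  62  56 124 152  98 128]
 [ 45  80  98  87 115 142 138 102  72  88  97 135 157 110 124]
 [ 58  90 108 104 116 129 144 132 123 133 136 127 128 139 113]
 [ 65  83 102 107 105 115 124 132 139 134 118  90 160 200 109]
 [ 68  75  93 111 107 106 102 107 111 103  78 126 213 237 128]
 [ 85  81  91  95 118 129 121 112 108 109 126 193 222 230 194]
 [ 93  78  85  84 107 116 109 100  87 169 198 216 220 222 234]
 [137  89  85  81  79  82  79  89 155 215 228 226 226 224 195]]
```

```bash
cat > fit.py <<'E'
from h import *
from scipy.optimize import least_squares
T=r.snapshot("top");S=r.snapshot("side")
hole=np.array([[291.2,210.7],[310.9,204.5],[330.5,198.4],[350.6,192.2]])
slv=np.array([[243.5,206.4],[256.6,212.2],[271.2,217.9]])
k=np.arange(4)-1.5
def row(p,z): return np.c_[p[0]+58*k*np.cos(p[2]),p[1]+58*k*np.sin(p[2]),np.full(4,p[3]+z)]
def f(p): return np.r_[(proj(T,row(p,78))-hole).ravel(),(proj(S,row(p,32))[:3]-slv).ravel()]
p0=[400,-200,-1.4,10]
a=least_squares(f,p0); print("sock",a.x,np.degrees(a.x[2]));print(row(a.x,0).round(1));print(a.fun.round(2))
dt=np.array([[139.44,161.39],[158.47,162.4],[177.88,163.3],[197.25,164.38]])+[0,0.3]
# seat in side view: lower part of mask
print("clips top only by plane z")
for z in (13,25,35): print(z,[plane(T,d,z)[:2].round(1).tolist() for d in dt], np.linalg.norm(plane(T,dt[3],z)-plane(T,dt[0],z))/3)
import sys
tip=np.array([[230.9,152],[236.9,156.2],[242.2,160.2],[248.9,165.2]])
def g(p): return np.r_[(proj(T,row(p,13))-dt).ravel(),(proj(S,row(p,55))-tip).ravel()]
b=least_squares(g,[500,200,-1.5,20]);print("clip",b.x,np.degrees(b.x[2]));print(row(b.x,0).round(1));print(b.fun.round(2))
print(proj(S,row(b.x,13)))
np.save("sock.npy",row(a.x,0));np.save("clip.npy",row(b.x,0))
E
python3 fit.py; python3 - <<'E'
import cv2
s=cv2.imread("pics/side0.png");cv2.imwrite("pics/d.png",cv2.resize(s[145:190,220:265],None,fx=12,fy=12,interpolation=cv2.INTER_NEAREST))
E
```

```text
sock [ 440.42460152 -210.46478599   -1.28968577    8.48200682] -73.89355138225008
[[ 416.3 -126.9    8.5]
 [ 432.4 -182.6    8.5]
 [ 448.5 -238.3    8.5]
 [ 464.6 -294.     8.5]]
[-0.19 -0.02  0.11 -0.02  0.31 -0.07 -0.23  0.02 -0.33 -0.39  0.18 -0.16
  0.06  0.55]
clips top only by plane z
13 [[582.8, 315.5], [578.3, 257.5], [574.2, 198.9], [569.6, 140.9]] 58.37336634016538
25 [[579.6, 312.4], [575.2, 254.8], [571.1, 196.8], [566.6, 139.3]] 57.85473529683927
35 [[577.0, 309.8], [572.6, 252.7], [568.6, 195.0], [564.1, 138.0]] 57.42254276073417
clip [575.53453417 226.3445989   -1.63848987   7.18077424] -93.87855436532605
[[581.4 313.1   7.2]
 [577.5 255.3   7.2]
 [573.6 197.4   7.2]
 [569.6 139.5   7.2]]
[ 0.18 -0.18  0.22 -0.36  0.08 -0.4   0.15 -0.61 -0.18  0.06 -0.76 -0.03
 -0.3   0.34 -0.87 -0.01]
[[230.93191753 162.06675925]
 [236.31151001 166.43943395]
 [242.02300458 171.08249548]
 [248.0966983  176.02068601]]
```

View pics/d.png

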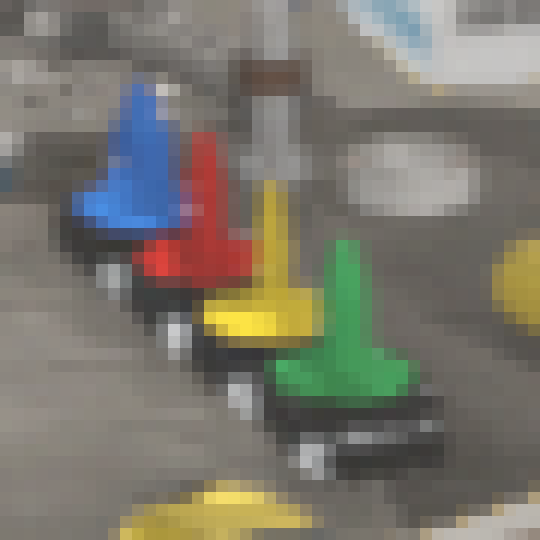

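```bash
cat > plan.py <<'E'
import sys,json
from h import *
from scipy.spatial.transform import Rotation as Ro
# args: x,y,z,yaw targets
st=r.sense(); p=np.array(st["tool_pos"]); e=st["tcp_rot"]; R=Ro.from_euler("xyz",e,degrees=True).as_matrix()
print("t",st["time"],"p",p.round(1),np.round(e,2),"F",st["ft_force"].round(1),"gap",round(st["finger_gap"],1))
for a in sys.argv[1:]:
    x,y,z,w=map(float,a.split(","))
    d=R.T@(np.array([x,y,z])-p)/1000
    tw=Ro.from_euler("xyz",[180,0,w],degrees=True).as_matrix()
    q=Ro.from_matrix(R.T@tw).as_rotvec()
    print(a,"->",d.round(4),"rot",q.round(3))
E
python3 plan.py 430,250,200,106.1 416.3,-126.9,120,106.1
```

```text
t 0.3 p [195.9 566.9 230.9] [-1.7996e+02 -1.0000e-02  1.6093e+02] F [1.1 0.3 1.1] gap 85.4
430,250,200,106.1 -> [-0.3248 -0.2231  0.031 ] rot [-0.001  0.     0.957]
416.3,-126.9,120,106.1 -> [-0.435  -0.5837  0.1113] rot [-0.001  0.     0.957]
```

```bash
python3 -m jog '[[-0.325,-0.223,0.03,0.957,1],[-0.325,-0.223,0.03,0.957,1],[-0.325,-0.223,0.03,0.957,1],[-0.325,-0.223,0.03,0.957,1],[-0.325,-0.223,0.03,0.957,1],[-0.325,-0.223,0.03,0.957,1],[-0.325,-0.223,0.03,0.957,1],[-0.435,-0.584,0.11,0.957,1],[-0.435,-0.584,0.11,0.957,1],[-0.435,-0.584,0.11,0.957,1],[-0.435,-0.584,0.11,0.957,1],[-0.435,-0.584,0.11,0.957,1],[-0.435,-0.584,0.11,0.957,1],[-0.435,-0.584,0.11,0.957,1],[-0.435,-0.584,0.11,0.957,0.9],[-0.435,-0.584,0.11,0.957,0.8],[-0.435,-0.584,0.11,0.957,0.8]]' 40; python3 plan.py 416.3,-126.9,120,106.1 416.3,-126.9,29,106.1
```

```text
time: 2.0
tool_pos: [415.5, -129.8, 120.6]
tcp_rot: [-179.9, 0.0, 105.9]
ft_force: [0.4, 0.8, 0.1]
finger_gap: 68.4
t 2.0 p [ 415.5 -129.8  120.6] [-1.7991e+02  3.0000e-02  1.0586e+02] F [0.4 0.8 0.1] gap 68.4
416.3,-126.9,120,106.1 -> [0.0026 0.0015 0.0006] rot [-0.001  0.    -0.004]
416.3,-126.9,29,106.1 -> [0.0026 0.0017 0.0916] rot [-0.001  0.    -0.004]
```

```bash
python3 -m jog '[[0.0026,0.0015,0,-0.004,0.8],[0.0026,0.0015,0,-0.004,0.8],[0.0026,0.0015,0.02,-0.004,0.8]]'; python3 - <<'E'
from h import *
for n in("top","side"):
    s=r.snapshot(n);p=proj(s,r.sense()["tool_pos"])[0];print(n,p)
    im=s["pixels"][:,:,::-1].copy(); u,v=p.astype(int)
    c=im[max(0,v-50):v+50,u-60:u+60]; c=cv2.resize(c,None,fx=6,fy=6,interpolation=cv2.INTER_CUBIC)
    cv2.circle(c,(int((p[0]-u+60+.5)*6),int((p[1]-max(0,v-50)+.5)*6)),3,(255,0,255),-1);cv2.imwrite(f"pics/e_{n}.png",c)
E
python3 plan.py 416.3,-126.9,29,106.1
```

```text
time: 2.3
tool_pos: [418.7, -126.7, 103.4]
tcp_rot: [179.8, 0.2, 106.2]
ft_force: [0.9, -0.1, 0.4]
finger_gap: 68.3
top [290.77183858 210.20481677]
side [242.30668374 187.77323471]
t 2.4 p [ 415.  -125.1   98.8] [-1.7978e+02 -1.0000e-01  1.0621e+02] F [-0.8  0.5  0. ] gap 68.2
416.3,-126.9,29,106.1 -> [-0.0022  0.001   0.0698] rot [-0.004 -0.002  0.002]
```

View pics/e_side.png

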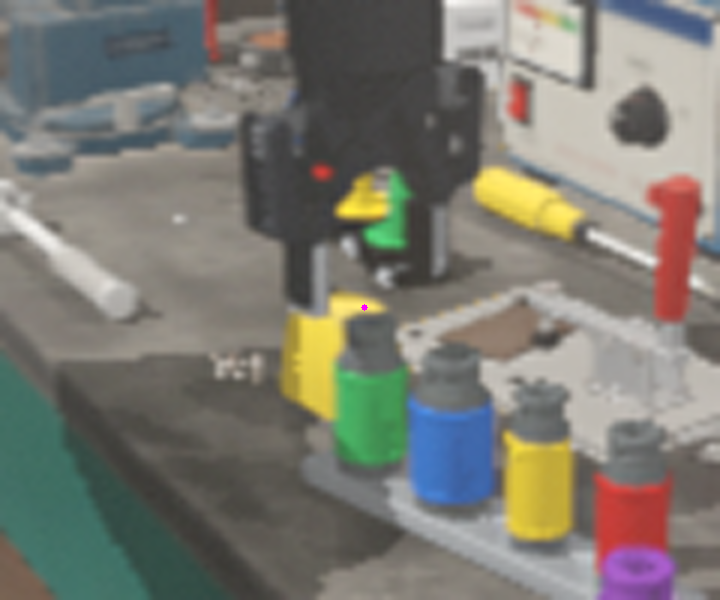

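View pics/e_top.png

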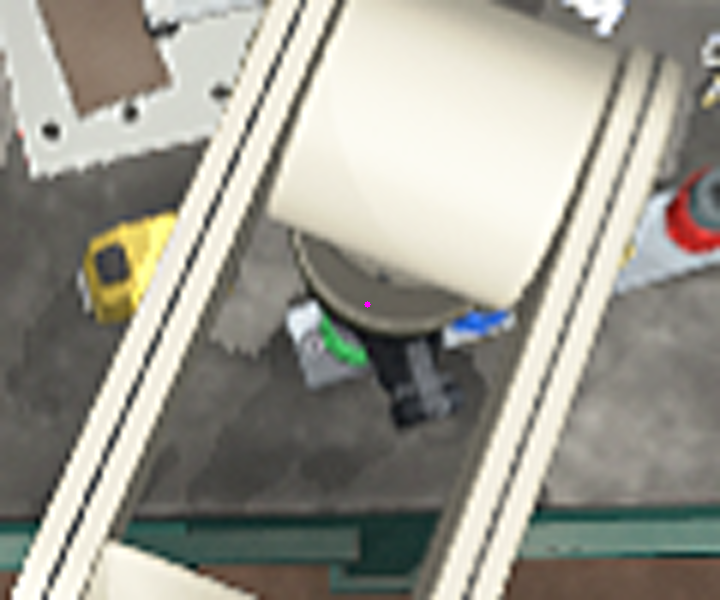

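```bash
python3 - <<'E'
from h import *
for i in range(6):
    s=r.sense();print(s["time"],s["tool_pos"].round(2),s["tcp_rot"].round(2),s["joint_pos"].round(3)); r.snapshot("side")
E
```

```text
2.4 [ 415.01 -125.09   98.83] [-1.7978e+02 -1.0000e-01  1.0621e+02] [-2.35010e+01 -1.28240e+01  1.19115e+02 -6.80000e-02  7.39460e+01
 -3.96910e+01]
2.45 [ 415.44 -125.4    99.88] [-1.7981e+02 -7.0000e-02  1.0620e+02] [-2.35160e+01 -1.28680e+01  1.19036e+02 -6.90000e-02  7.40190e+01
 -3.96970e+01]
2.5 [ 416.02 -125.84  100.7 ] [-1.7987e+02 -1.0000e-02  1.0619e+02] [-2.35350e+01 -1.28970e+01  1.18968e+02 -7.40000e-02  7.40340e+01
 -3.97040e+01]
2.55 [ 416.47 -126.21  101.23] [-1.7992e+02  3.0000e-02  1.0617e+02] [-2.35540e+01 -1.29160e+01  1.18925e+02 -7.60000e-02  7.40290e+01
 -3.97060e+01]
2.6 [ 416.74 -126.49  101.49] [-1.7996e+02  6.0000e-02  1.0616e+02] [-2.35750e+01 -1.29220e+01  1.18901e+02 -7.50000e-02  7.40160e+01
 -3.97110e+01]
2.65 [ 416.82 -126.7   101.56] [-1.7997e+02  7.0000e-02  1.0614e+02] [-2.35940e+01 -1.29220e+01  1.18893e+02 -7.80000e-02  7.40070e+01
 -3.97140e+01]
```

```bash
python3 plan.py 416.3,-126.9,29,106.1; python3 -m jog '[[0,0.0,0.025,0,0.8],[0,0,0.05,0,0.8],[0,0,0.0725,0,0.8],[0,0,0.0725,0,0.8],[0,0,0.0725,0,0.8],[0,0,0.0725,0,0.8],[0,0,0.0725,0,0.3],[0,0,0.0725,0,0.3],[0,0,0.0725,0,0.3],[0,0,0.0725,0,0.3],[0,0,0.0725,0,0.3]]' 60; python3 plan.py
```

```text
t 2.7 p [ 416.8 -126.9  101.6] [-1.7998e+02  8.0000e-02  1.0613e+02] F [-0.  -0.3 -0.1] gap 68.1
416.3,-126.9,29,106.1 -> [ 0.0002 -0.0005  0.0726] rot [-0.     0.001  0.   ]
time: 3.8
tool_pos: [417.5, -127.4, 30.3]
tcp_rot: [180.0, 0.1, 106.1]
ft_force: [-2.4, 1.2, 7.4]
finger_gap: 35.4
t 3.8 p [ 417.5 -127.4   30.3] [1.7997e+02 1.4000e-01 1.0613e+02] F [-2.4  1.2  7.4] gap 35.4
```

```bash
cat > look.py <<'E'
import sys
from h import *
name=sys.argv[1]
P=r.sense()["tool_pos"]
out=[]
for n in("side","top"):
    s=r.snapshot(n);u,v=proj(s,P)[0].astype(int)
    u=min(max(u,45),512-45);v=min(max(v,45),384-45)
    im=s["pixels"][v-45:v+45,u-45:u+45,::-1]; out.append(cv2.resize(im,(400,400),interpolation=cv2.INTER_CUBIC)); print(n,"crop offset",u-45,v-45,"scale",4.444)
cv2.imwrite(f"pics/{name}.png",np.hstack(out))
E
python3 -m jog '[[0,0,-0.025,0,0.3],[0,0,-0.05,0,0.3],[0,0,-0.09,0,0.3],[0,0,-0.13,0,0.3],[0,0,-0.13,0,0.3],[0,0,-0.13,0,0.3]]'; python3 look.py f1
```

```text
time: 4.4
tool_pos: [417.9, -127.3, 160.9]
tcp_rot: [179.9, 0.2, 106.1]
ft_force: [-0.8, -0.1, -3.9]
finger_gap: 35.6
side crop offset 198 122 scale 4.444
top crop offset 248 160 scale 4.444
```

View pics/f1.png

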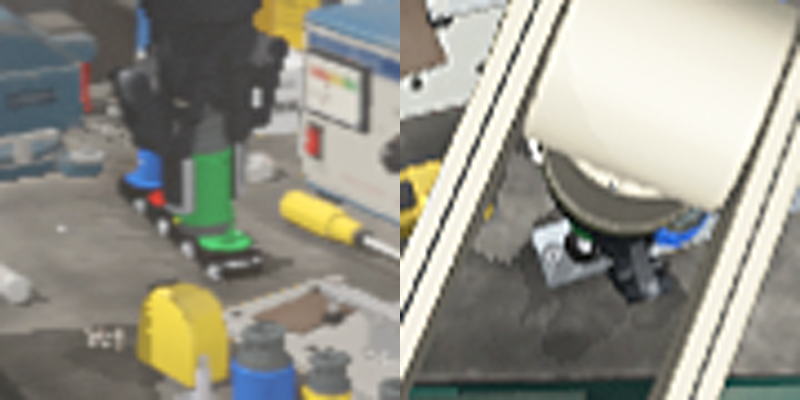

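```bash
python3 plan.py 569.5,138.7,150,86.1 569.5,138.7,95,86.1
```

```text
t 4.5 p [ 416.2 -126.6  158.4] [-1.7990e+02  3.0000e-02  1.0613e+02] F [-1.  -0.1 -4.9] gap 35.3
569.5,138.7,150,86.1 -> [0.2122 0.221  0.0079] rot [-0.002  0.001  0.35 ]
569.5,138.7,95,86.1 -> [0.2123 0.221  0.0629] rot [-0.002  0.001  0.35 ]
```

```bash
python3 -m jog '[[0.212,0.221,0.008,0.35,0.3],[0.212,0.221,0.008,0.35,0.3],[0.212,0.221,0.008,0.35,0.3],[0.212,0.221,0.008,0.35,0.3],[0.212,0.221,0.008,0.35,0.3],[0.212,0.221,0.008,0.35,0.3],[0.212,0.221,0.008,0.35,0.3],[0.212,0.221,0.03,0.35,0.3],[0.212,0.221,0.06,0.35,0.3],[0.212,0.221,0.06,0.35,0.3],[0.212,0.221,0.06,0.35,0.3],[0.212,0.221,0.06,0.35,0.3]]'; python3 look.py f2;python3 plan.py 569.5,138.7,95,86.1; python3 - <<'E'
from h import *
S=r.snapshot("side");print(blobs(S,"green",(225,110,275,185)))
c=np.load("clip.npy")
print(proj(S,c+[0,0,55])); print(proj(S,c+[0,0,13]))
E
```

```text
time: 5.7
tool_pos: [569.9, 138.3, 98.8]
tcp_rot: [-180.0, 0.1, 86.1]
ft_force: [-0.2, -0.8, -3.2]
finger_gap: 35.2
side crop offset 203 110 scale 4.444
top crop offset 149 112 scale 4.444
t 5.8 p [570.6 138.4  99.6] [1.7993e+02 3.0000e-02 8.6050e+01] F [ 0.1  0.8 -2.9] gap 35.6
569.5,138.7,95,86.1 -> [ 0.0002 -0.0012  0.0046] rot [ 0.001  0.    -0.001]
[([245, 146, 9, 13, 95], [249.36, 152.27]), ([243, 166, 11, 12, 54], [248.15, 173.96])]
[[230.72215947 152.06476422]
 [236.14396804 156.17429912]
 [241.90416263 160.54167065]
 [248.03407874 165.19089023]]
[[230.93191753 162.06675925]
 [236.31151001 166.43943395]
 [242.02300458 171.08249548]
 [248.0966983  176.02068601]]
```

View pics/f2.png

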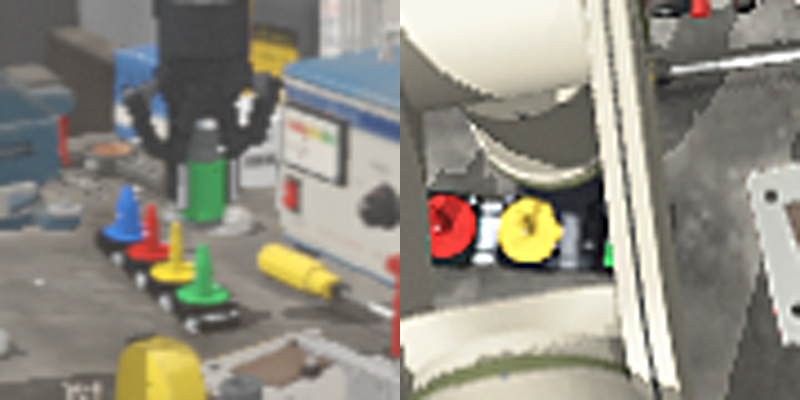

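```bash
python3 plan.py 569.5,138.7,65,86.1;  python3 -m jog '[[0,-0.0015,0.0,0,0.3],[0,-0.0015,0.01,0,0.3],[0,-0.0015,0.02,0,0.3],[0,-0.0015,0.03,0,0.3],[0,-0.0015,0.034,0,0.3],[0,-0.0015,0.034,0,0.3],[0,-0.0015,0.034,0,0.3]]'; python3 look.py f3;python3 plan.py 569.5,138.7,42,86.1
```

```text
t 5.85 p [570.6 138.4  99.6] [1.7993e+02 3.0000e-02 8.6050e+01] F [ 0.6  0.4 -3.9] gap 35.6
569.5,138.7,65,86.1 -> [ 0.0002 -0.0012  0.0346] rot [ 0.001  0.    -0.001]
time: 6.55
tool_pos: [569.1, 138.5, 65.5]
tcp_rot: [179.9, 0.0, 86.1]
ft_force: [-0.5, -1.5, -4.0]
finger_gap: 35.5
side crop offset 203 119 scale 4.444
top crop offset 150 115 scale 4.444
t 6.65 p [569.6 138.6  66.1] [1.7988e+02 2.0000e-02 8.6060e+01] F [-0.6 -0.3 -3.3] gap 35.7
569.5,138.7,42,86.1 -> [ 0.0001 -0.0002  0.0241] rot [ 0.002  0.    -0.001]
```

View pics/f3.png

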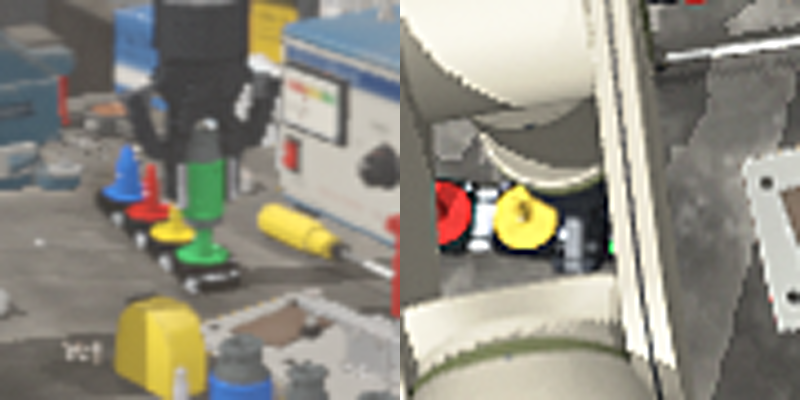

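No side force; the green socket is threaded over its post. Continue down.

```bash
python3 -m jog '[[0,0,0.01,0,0.3],[0,0,0.018,0,0.3],[0,0,0.023,0,0.3],[0,0,0.023,0,0.3],[0,0,0.023,0,0.3]]'; python3 plan.py 569.5,138.7,42,86.1
```

```text
time: 7.15
tool_pos: [569.4, 138.5, 42.7]
tcp_rot: [179.9, 0.0, 86.1]
ft_force: [-0.3, 0.9, -3.8]
finger_gap: 35.6
t 7.15 p [569.4 138.5  42.7] [1.7993e+02 3.0000e-02 8.6060e+01] F [-0.3  0.9 -3.8] gap 35.6
569.5,138.7,42,86.1 -> [0.0002 0.0001 0.0007] rot [ 0.001  0.    -0.001]
```

```bash
python3 -m jog '[[0,0,0.0015,0,0.3],[0,0,0.0015,0,0.3],[0,0,0.0015,0,0.3]]';python3 -m jog '[[0,0,0.0015,0,0.3],[0,0,0.0015,0,0.3],[0,0,0.0015,0,0.3]]'
```

```text
time: 7.45
tool_pos: [569.5, 138.5, 41.4]
tcp_rot: [179.9, 0.0, 86.1]
ft_force: [0.1, -0.4, -3.5]
finger_gap: 35.5
time: 7.75
tool_pos: [569.5, 138.5, 40.0]
tcp_rot: [179.9, 0.0, 86.1]
ft_force: [0.2, -0.1, -3.7]
finger_gap: 35.3
```

```bash
python3 -m jog '[[0,0,0.0015,0,0.3],[0,0,0.0015,0,0.3],[0,0,0.0015,0,0.3]]';python3 -m jog '[[0,0,0.001,0,0.3],[0,0,0.001,0,0.3],[0,0,0.001,0,0.3]]'; python3 look.py f4
```

```text
time: 8.05
tool_pos: [569.8, 138.6, 39.4]
tcp_rot: [179.9, 0.0, 86.1]
ft_force: [-4.0, -0.3, 7.4]
finger_gap: 35.3
time: 8.35
tool_pos: [569.8, 138.7, 39.3]
tcp_rot: [179.9, 0.0, 86.1]
ft_force: [-5.6, -0.9, 7.8]
finger_gap: 35.3
side crop offset 203 126 scale 4.444
top crop offset 151 117 scale 4.444
```

View pics/f4.png

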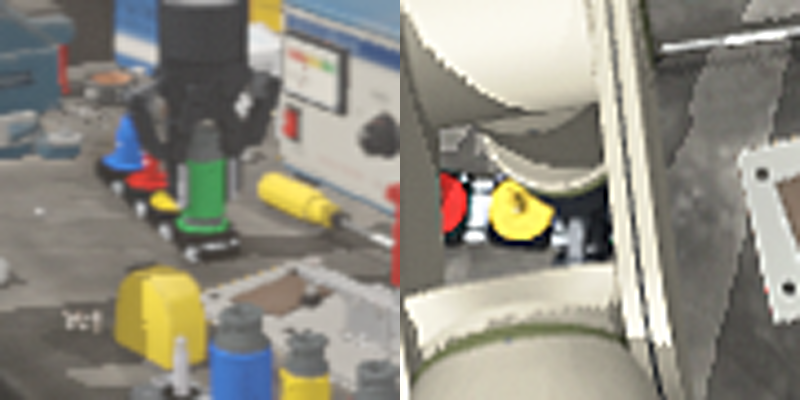

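```bash
python3 -m jog '[[0,0,0,0,0.8],[0,0,0,0,0.8],[0,0,0,0,0.8],[0,0,0,0,0.8],[0,0,-0.03,0,0.8],[0,0,-0.07,0,0.8],[0,0,-0.12,0,0.8],[0,0,-0.12,0,0.8]]'; python3 plan.py 432.4,-182.6,155,106.1 432.4,-182.6,110,106.1; python3 look.py f5
```

```text
time: 9.25
tool_pos: [574.4, 139.5, 168.3]
tcp_rot: [179.1, -0.2, 86.1]
ft_force: [1.8, 0.3, 1.4]
finger_gap: 68.2
t 9.25 p [574.4 139.5 168.3] [ 1.7913e+02 -1.5000e-01  8.6070e+01] F [1.8 0.3 1.4] gap 68.2
432.4,-182.6,155,106.1 -> [-0.3311 -0.1198  0.0106] rot [ 0.016  0.    -0.35 ]
432.4,-182.6,110,106.1 -> [-0.3312 -0.1205  0.0556] rot [ 0.016  0.    -0.35 ]
side crop offset 204 91 scale 4.444
top crop offset 145 103 scale 4.444
```

View pics/f5.png

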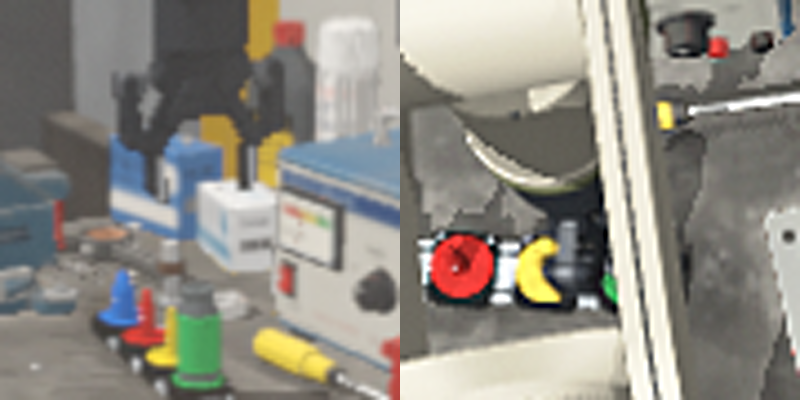

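```bash
python3 plan.py 432.4,-182.6,150,106.1 432.4,-182.6,105,106.1; python3 -m jog '[[0,0,0,0,0.8]]'; python3 plan.py 432.4,-182.6,150,106.1 432.4,-182.6,105,106.1
```

```text
t 9.35 p [571.1 138.9 161.6] [ 1.7963e+02 -4.0000e-02  8.6070e+01] F [ 0.2 -0.3 -0.7] gap 68.5
432.4,-182.6,150,106.1 -> [-0.3303 -0.1164  0.0106] rot [ 0.006  0.    -0.35 ]
432.4,-182.6,105,106.1 -> [-0.3303 -0.1166  0.0556] rot [ 0.006  0.    -0.35 ]
time: 9.45
tool_pos: [570.1, 138.8, 160.0]
tcp_rot: [179.8, -0.0, 86.1]
ft_force: [-0.0, 0.2, -1.1]
finger_gap: 68.4
t 9.45 p [570.1 138.8 160. ] [ 1.7976e+02 -1.0000e-02  8.6070e+01] F [-0.   0.2 -1.1] gap 68.4
432.4,-182.6,150,106.1 -> [-0.3301 -0.1154  0.0095] rot [ 0.004  0.001 -0.35 ]
432.4,-182.6,105,106.1 -> [-0.3301 -0.1156  0.0545] rot [ 0.004  0.001 -0.35 ]
```

```bash
python3 -m jog '[[-0.33,-0.1155,0.0,-0.35,0.8],[-0.33,-0.1155,0.0,-0.35,0.8],[-0.33,-0.1155,0.0,-0.35,0.8],[-0.33,-0.1155,0.0,-0.35,0.8],[-0.33,-0.1155,0.0,-0.35,0.8],[-0.33,-0.1155,0.0,-0.35,0.8],[-0.33,-0.1155,0.0,-0.35,0.8],[-0.33,-0.1155,0.01,-0.35,0.8],[-0.33,-0.1155,0.054,-0.35,0.8],[-0.33,-0.1155,0.054,-0.35,0.8],[-0.33,-0.1155,0.054,-0.35,0.8],[-0.33,-0.1155,0.054,-0.35,0.8],[-0.33,-0.1155,0.054,-0.35,0.8]]'; python3 look.py g1; python3 plan.py 432.4,-182.6,30,106.1
```

```text
time: 10.75
tool_pos: [433.8, -182.5, 107.2]
tcp_rot: [179.7, 0.2, 106.2]
ft_force: [0.5, 0.2, 0.7]
finger_gap: 68.3
side crop offset 212 145 scale 4.444
top crop offset 266 157 scale 4.444
t 10.85 p [ 433.6 -182.6  106.9] [1.7968e+02 1.7000e-01 1.0617e+02] F [-0.7  0.3 -0.2] gap 68.3
432.4,-182.6,30,106.1 -> [ 0.0006 -0.0016  0.0769] rot [0.006 0.003 0.001]
```

View pics/g1.png

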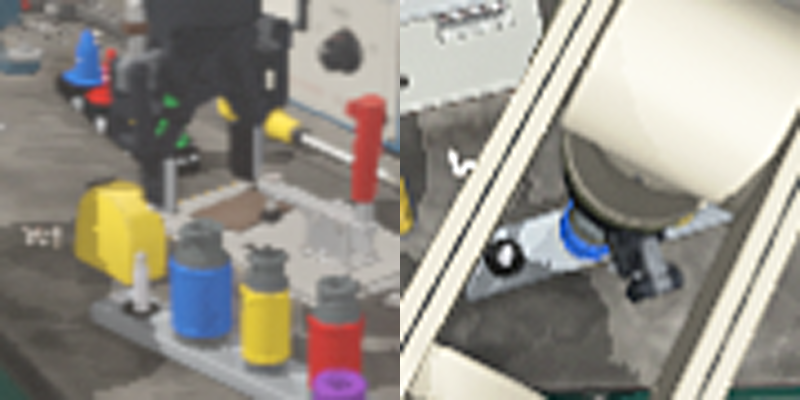

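```bash
python3 -m jog '[[0.0006,-0.0016,0.025,0,0.8],[0.0006,-0.0016,0.05,0,0.8],[0.0006,-0.0016,0.0765,0,0.8],[0.0006,-0.0016,0.0765,0,0.8],[0.0006,-0.0016,0.0765,0,0.8],[0.0006,-0.0016,0.0765,0,0.8],[0.0006,-0.0016,0.0765,0,0.35],[0.0006,-0.0016,0.0765,0,0.35],[0.0006,-0.0016,0.0765,0,0.35],[0.0006,-0.0016,0.0765,0,0.35],[0.0006,-0.0016,0.0765,0,0.35]]' 60; python3 plan.py 432.4,-182.6,30,106.1
```

```text
time: 11.95
tool_pos: [433.2, -183.2, 32.0]
tcp_rot: [179.6, 0.3, 106.2]
ft_force: [-3.2, 0.9, 8.5]
finger_gap: 39.5
t 11.95 p [ 433.2 -183.2   32. ] [179.61   0.26 106.18] F [-3.2  0.9  8.5] gap 39.5
432.4,-182.6,30,106.1 -> [ 0.0008 -0.0006  0.002 ] rot [0.007 0.005 0.001]
```

```bash
python3 -m jog '[[0,0,-0.025,0,0.35],[0,0,-0.05,0,0.35],[0,0,-0.09,0,0.35],[0,0,-0.13,0,0.35],[0,0,-0.13,0,0.35],[0,0,-0.13,0,0.35]]'; python3 plan.py 581.3,312.3,155,86.1 581.3,312.3,105,86.1
```

```text
time: 12.55
tool_pos: [432.7, -183.1, 162.8]
tcp_rot: [179.5, 0.3, 106.2]
ft_force: [-0.6, 0.1, -3.9]
finger_gap: 39.2
t 12.55 p [ 432.7 -183.1  162.8] [179.53   0.35 106.17] F [-0.6  0.1 -3.9] gap 39.2
581.3,312.3,155,86.1 -> [0.4345 0.2807 0.0075] rot [0.009 0.005 0.35 ]
581.3,312.3,105,86.1 -> [0.4348 0.2803 0.0575] rot [0.009 0.005 0.35 ]
```

```bash
python3 -m jog '[[0.4345,0.2805,0.008,0.35,0.35],[0.4345,0.2805,0.008,0.35,0.35],[0.4345,0.2805,0.008,0.35,0.35],[0.4345,0.2805,0.008,0.35,0.35],[0.4345,0.2805,0.008,0.35,0.35],[0.4345,0.2805,0.008,0.35,0.35],[0.4345,0.2805,0.008,0.35,0.35],[0.4345,0.2805,0.008,0.35,0.35],[0.4345,0.2805,0.008,0.35,0.35],[0.4345,0.2805,0.008,0.35,0.35],[0.4345,0.2805,0.008,0.35,0.35],[0.4345,0.2805,0.008,0.35,0.35],[0.4345,0.2805,0.03,0.35,0.35],[0.4345,0.2805,0.057,0.35,0.35],[0.4345,0.2805,0.057,0.35,0.35],[0.4345,0.2805,0.057,0.35,0.35],[0.4345,0.2805,0.057,0.35,0.35],[0.4345,0.2805,0.057,0.35,0.35]]'; python3 look.py g2; python3 plan.py 581.3,312.3,70,86.1
```

```text
time: 14.35
tool_pos: [582.6, 312.3, 107.3]
tcp_rot: [179.3, 0.1, 86.1]
ft_force: [0.1, 1.4, -2.7]
finger_gap: 39.1
side crop offset 185 96 scale 4.444
top crop offset 87 108 scale 4.444
t 14.45 p [582.5 312.3 107.1] [1.7931e+02 1.0000e-01 8.6110e+01] F [-0.3 -1.1 -3.7] gap 39.3
581.3,312.3,70,86.1 -> [-0.     -0.0016  0.0371] rot [0.012 0.002 0.   ]
```

View pics/g2.png

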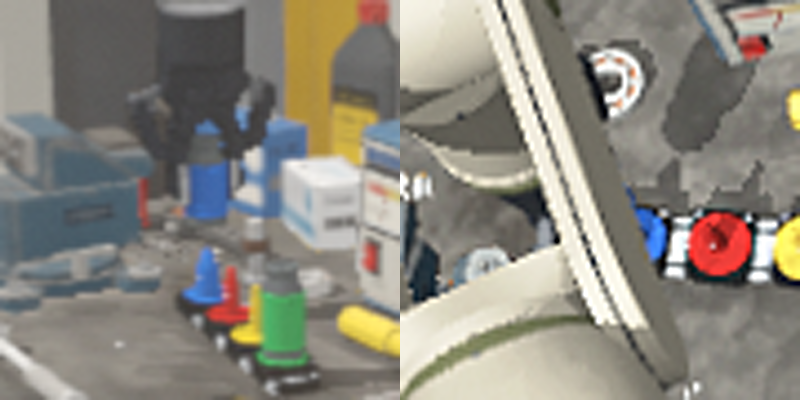

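```bash
python3 -m jog '[[0,-0.0016,0.0,0,0.35],[0,-0.0016,0.01,0,0.35],[0,-0.0016,0.02,0,0.35],[0,-0.0016,0.03,0,0.35],[0,-0.0016,0.037,0,0.35],[0,-0.0016,0.037,0,0.35],[0,-0.0016,0.037,0,0.35],[0,-0.0016,0.037,0,0.35]]'; python3 look.py g3;python3 plan.py 581.3,312.3,44,86.1
```

```text
time: 15.25
tool_pos: [581.7, 312.5, 70.6]
tcp_rot: [179.3, 0.1, 86.1]
ft_force: [-0.6, 0.2, -3.5]
finger_gap: 39.3
side crop offset 185 105 scale 4.444
top crop offset 90 112 scale 4.444
t 15.35 p [581.8 312.6  70.8] [1.7925e+02 7.0000e-02 8.6110e+01] F [ 0.1 -0.4 -2.5] gap 39.5
581.3,312.3,44,86.1 -> [-0.0003 -0.0008  0.0268] rot [0.013 0.001 0.   ]
```

View pics/g3.png

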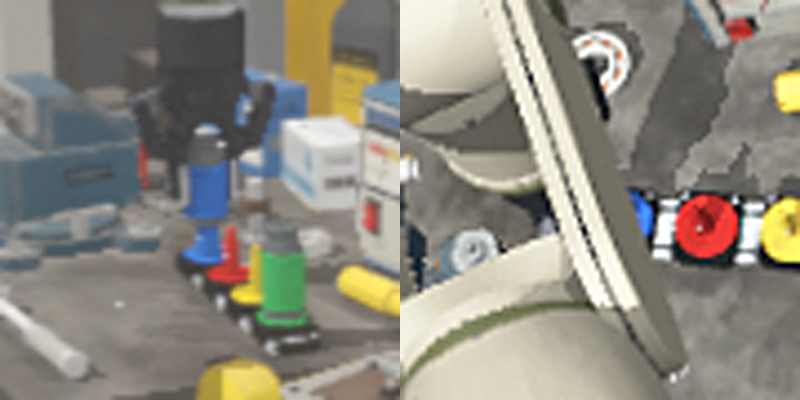

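```bash
python3 -m jog '[[0,-0.0008,0.01,0,0.35],[0,-0.0008,0.018,0,0.35],[0,-0.0008,0.026,0,0.35],[0,-0.0008,0.027,0,0.35],[0,-0.0008,0.027,0,0.35],[0,-0.0008,0.028,0,0.35],[0,-0.0008,0.028,0,0.35]]'; python3 -m jog '[[0,0,0.0015,0,0.35],[0,0,0.0015,0,0.35],[0,0,0.0015,0,0.35]]'
```

```text
time: 16.05
tool_pos: [581.7, 312.7, 43.2]
tcp_rot: [179.2, 0.1, 86.1]
ft_force: [0.2, -0.9, -2.9]
finger_gap: 39.4
time: 16.35
tool_pos: [581.7, 312.7, 41.8]
tcp_rot: [179.2, 0.0, 86.1]
ft_force: [0.7, -0.1, -3.0]
finger_gap: 39.4
```

```bash
python3 -m jog '[[0,0,0.001,0,0.35],[0,0,0.0015,0,0.35],[0,0,0.0015,0,0.35]]'
```

```text
time: 16.65
tool_pos: [582.0, 312.9, 41.2]
tcp_rot: [179.2, 0.0, 86.1]
ft_force: [-3.0, -3.2, 5.7]
finger_gap: 39.5
```

```bash
python3 -m jog '[[0,0,0,0,0.8],[0,0,0,0,0.8],[0,0,0,0,0.8],[0,0,0,0,0.8],[0,0,-0.03,0,0.8],[0,0,-0.07,0,0.8],[0,0,-0.12,0,0.8],[0,0,-0.12,0,0.8],[0,0,-0.12,0,0.8],[0,0,-0.12,0,0.8],[0,0,-0.12,0,0.8]]'; python3 look.py g4; python3 plan.py 448.5,-238.3,155,106.1 448.5,-238.3,110,106.1
```

```text
time: 17.75
tool_pos: [579.2, 312.6, 159.0]
tcp_rot: [179.4, 0.1, 86.1]
ft_force: [-0.4, -0.5, -0.4]
finger_gap: 68.3
side crop offset 184 83 scale 4.444
top crop offset 82 104 scale 4.444
t 17.85 p [579.4 312.7 159.3] [1.7933e+02 1.1000e-01 8.6110e+01] F [-0.8  0.3  0.1] gap 68.1
448.5,-238.3,155,106.1 -> [-0.5586 -0.0933  0.0043] rot [ 0.011  0.004 -0.349]
448.5,-238.3,110,106.1 -> [-0.5585 -0.0938  0.0493] rot [ 0.011  0.004 -0.349]
```

View pics/g4.png

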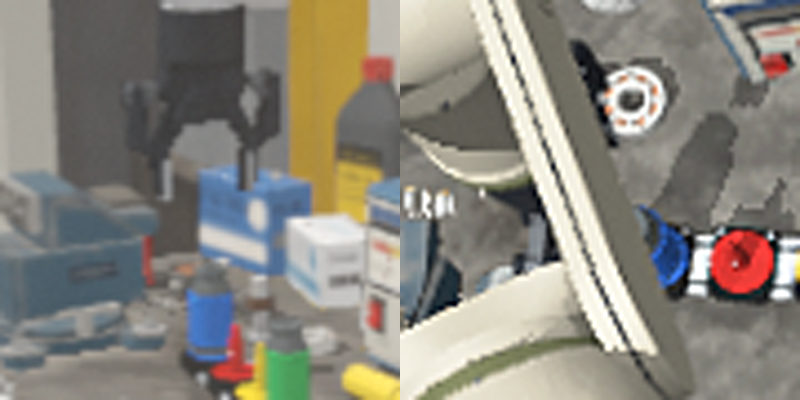

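```bash
python3 -m jog '[[-0.5585,-0.0935,0.0,-0.349,0.8],[-0.5585,-0.0935,0.0,-0.349,0.8],[-0.5585,-0.0935,0.0,-0.349,0.8],[-0.5585,-0.0935,0.0,-0.349,0.8],[-0.5585,-0.0935,0.0,-0.349,0.8],[-0.5585,-0.0935,0.0,-0.349,0.8],[-0.5585,-0.0935,0.0,-0.349,0.8],[-0.5585,-0.0935,0.0,-0.349,0.8],[-0.5585,-0.0935,0.0,-0.349,0.8],[-0.5585,-0.0935,0.0,-0.349,0.8],[-0.5585,-0.0935,0.0,-0.349,0.8],[-0.5585,-0.0935,0.0,-0.349,0.8],[-0.5585,-0.0935,0.0,-0.349,0.8],[-0.5585,-0.0935,0.0,-0.349,0.8],[-0.5585,-0.0935,0.049,-0.349,0.8],[-0.5585,-0.0935,0.049,-0.349,0.8],[-0.5585,-0.0935,0.049,-0.349,0.8],[-0.5585,-0.0935,0.049,-0.349,0.8],[-0.5585,-0.0935,0.049,-0.349,0.8]]'; python3 look.py i1; python3 plan.py 448.5,-238.3,29,106.1
```

```text
time: 19.75
tool_pos: [450.2, -238.6, 112.4]
tcp_rot: [179.3, 0.5, 106.2]
ft_force: [0.4, -0.0, -0.4]
finger_gap: 68.1
side crop offset 227 149 scale 4.444
top crop offset 287 151 scale 4.444
t 19.85 p [ 449.8 -238.7  111.9] [179.32   0.44 106.13] F [-1.  -0.1 -0.4] gap 68.3
448.5,-238.3,29,106.1 -> [ 0.0014 -0.0021  0.0829] rot [0.012 0.008 0.001]
```

View pics/i1.png

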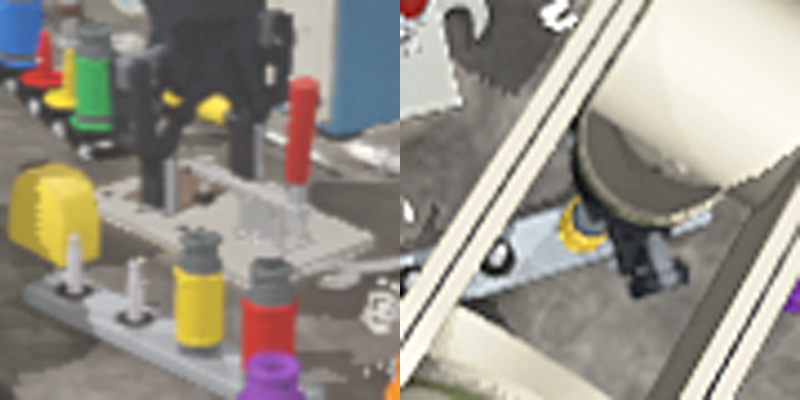

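```bash
python3 -m jog '[[0.0014,-0.0021,0.025,0,0.8],[0.0014,-0.0021,0.05,0,0.8],[0.0014,-0.0021,0.082,0,0.8],[0.0014,-0.0021,0.082,0,0.8],[0.0014,-0.0021,0.082,0,0.8],[0.0014,-0.0021,0.082,0,0.8],[0.0014,-0.0021,0.082,0,0.25],[0.0014,-0.0021,0.082,0,0.25],[0.0014,-0.0021,0.082,0,0.25],[0.0014,-0.0021,0.082,0,0.25],[0.0014,-0.0021,0.082,0,0.25],[0.0014,-0.0021,0.082,0,0.25]]' 60; python3 plan.py 448.5,-238.3,29,106.1
```

```text
time: 21.05
tool_pos: [449.3, -238.9, 31.3]
tcp_rot: [179.3, 0.5, 106.1]
ft_force: [-1.4, 0.1, 7.3]
finger_gap: 29.8
t 21.05 p [ 449.3 -238.9   31.3] [179.25   0.53 106.13] F [-1.4  0.1  7.3] gap 29.8
448.5,-238.3,29,106.1 -> [ 0.0008 -0.0006  0.0023] rot [0.013 0.009 0.001]
```

```bash
python3 -m jog '[[0,0,-0.025,0,0.25],[0,0,-0.05,0,0.25],[0,0,-0.09,0,0.25],[0,0,-0.13,0,0.25],[0,0,-0.13,0,0.25],[0,0,-0.13,0,0.25],[0,0,-0.13,0,0.25],[0,0,-0.13,0,0.25]]'; python3 plan.py 573.5,196.6,160,86.1 573.5,196.6,110,86.1
```

```text
time: 21.85
tool_pos: [446.1, -237.4, 159.1]
tcp_rot: [179.4, 0.4, 106.1]
ft_force: [1.2, -0.7, -2.8]
finger_gap: 29.5
t 21.85 p [ 446.1 -237.4  159.1] [179.39   0.36 106.13] F [ 1.2 -0.7 -2.8] gap 29.5
573.5,196.6,160,86.1 -> [ 0.3815  0.243  -0.0008] rot [0.012 0.004 0.35 ]
573.5,196.6,110,86.1 -> [0.3818 0.2425 0.0492] rot [0.012 0.004 0.35 ]
```

```bash
python3 -m jog '[[0.3815,0.243,0.0,0.35,0.25],[0.3815,0.243,0.0,0.35,0.25],[0.3815,0.243,0.0,0.35,0.25],[0.3815,0.243,0.0,0.35,0.25],[0.3815,0.243,0.0,0.35,0.25],[0.3815,0.243,0.0,0.35,0.25],[0.3815,0.243,0.0,0.35,0.25],[0.3815,0.243,0.0,0.35,0.25],[0.3815,0.243,0.0,0.35,0.25],[0.3815,0.243,0.0,0.35,0.25],[0.3815,0.243,0.0,0.35,0.25],[0.3815,0.243,0.0,0.35,0.25],[0.3815,0.243,0.03,0.35,0.25],[0.3815,0.243,0.049,0.35,0.25],[0.3815,0.243,0.049,0.35,0.25],[0.3815,0.243,0.049,0.35,0.25],[0.3815,0.243,0.049,0.35,0.25]]'; python3 look.py i2; python3 plan.py 573.5,196.6,70,86.1
```

```text
time: 23.55
tool_pos: [575.0, 195.9, 111.9]
tcp_rot: [179.2, 0.1, 86.0]
ft_force: [1.0, 0.4, -1.9]
finger_gap: 29.3
side crop offset 197 102 scale 4.444
top crop offset 127 109 scale 4.444
t 23.65 p [575.2 196.3 112.1] [1.7915e+02 8.0000e-02 8.6050e+01] F [-0.2  0.3 -2.6] gap 29.2
573.5,196.6,70,86.1 -> [ 0.0002 -0.0023  0.042 ] rot [ 0.015  0.001 -0.001]
```

View pics/i2.png

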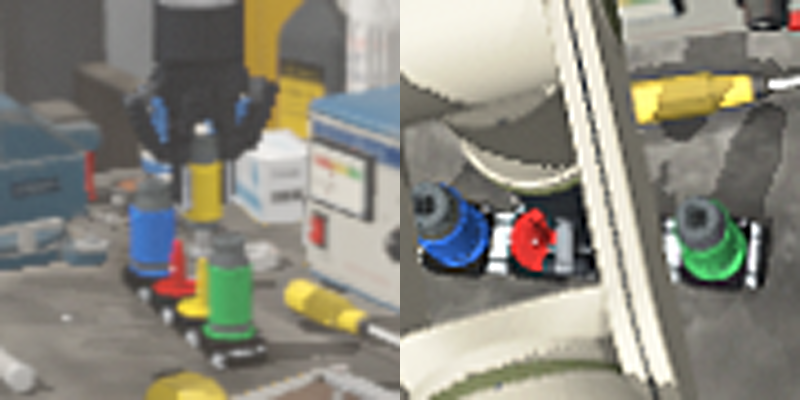

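```bash
python3 -m jog '[[0,-0.0025,0.0,0,0.25],[0,-0.0025,0.01,0,0.25],[0,-0.0025,0.02,0,0.25],[0,-0.0025,0.03,0,0.25],[0,-0.0025,0.042,0,0.25],[0,-0.0025,0.042,0,0.25],[0,-0.0025,0.042,0,0.25],[0,-0.0025,0.042,0,0.25]]'; python3 look.py i3;python3 plan.py 573.5,196.6,44,86.1
```

```text
time: 24.45
tool_pos: [573.7, 196.5, 70.4]
tcp_rot: [179.1, 0.1, 86.1]
ft_force: [0.3, 0.9, -3.3]
finger_gap: 29.5
side crop offset 197 113 scale 4.444
top crop offset 130 113 scale 4.444
t 24.55 p [573.9 196.6  70.8] [1.7909e+02 6.0000e-02 8.6050e+01] F [ 0.2  0.5 -2.4] gap 29.4
573.5,196.6,44,86.1 -> [ 0.     -0.0008  0.0268] rot [ 0.016  0.001 -0.001]
```

View pics/i3.png

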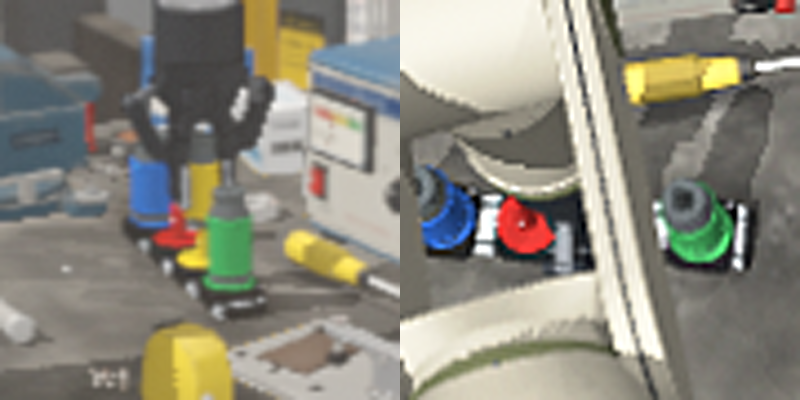

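```bash
python3 -m jog '[[0,-0.0008,0.01,0,0.25],[0,-0.0008,0.018,0,0.25],[0,-0.0008,0.026,0,0.25],[0,-0.0008,0.027,0,0.25],[0,-0.0008,0.028,0,0.25],[0,-0.0008,0.0285,0,0.25],[0,-0.0008,0.0285,0,0.25]]'; python3 -m jog '[[0,0,0.0015,0,0.25],[0,0,0.002,0,0.25],[0,0,0.002,0,0.25]]'
```

```text
time: 25.25
tool_pos: [573.8, 196.6, 42.6]
tcp_rot: [179.1, 0.1, 86.1]
ft_force: [-0.4, 0.0, -2.6]
finger_gap: 29.9
time: 25.55
tool_pos: [573.9, 196.6, 40.6]
tcp_rot: [179.1, 0.1, 86.1]
ft_force: [0.1, 0.4, -1.8]
finger_gap: 29.0
```

```bash
python3 -m jog '[[0,0,0.001,0,0.25],[0,0,0.0015,0,0.25],[0,0,0.0015,0,0.25]]'
```

```text
time: 25.85
tool_pos: [574.1, 196.7, 40.4]
tcp_rot: [179.0, 0.0, 86.1]
ft_force: [-4.2, -1.3, 7.7]
finger_gap: 29.4
```

Seated at the predicted height (40.4). Release and go for red.

```bash
python3 -m jog '[[0,0,0,0,0.8],[0,0,0,0,0.8],[0,0,0,0,0.8],[0,0,0,0,0.8],[0,0,0,0,0.8],[0,0,-0.03,0,0.8],[0,0,-0.07,0,0.8],[0,0,-0.12,0,0.8],[0,0,-0.12,0,0.8],[0,0,-0.12,0,0.8],[0,0,-0.12,0,0.8],[0,0,-0.12,0,0.8]]'; python3 look.py i4; python3 plan.py 464.6,-294,155,106.1 464.6,-294,110,106.1
```

```text
time: 27.05
tool_pos: [570.8, 196.6, 158.1]
tcp_rot: [179.2, 0.1, 86.1]
ft_force: [-0.8, 0.3, -0.7]
finger_gap: 68.1
side crop offset 196 90 scale 4.444
top crop offset 124 106 scale 4.444
t 27.15 p [571.1 196.7 158.5] [1.792e+02 1.000e-01 8.606e+01] F [ 0.8 -0.7 -0.3] gap 68.1
464.6,-294,155,106.1 -> [-0.4969 -0.0726  0.0033] rot [ 0.013  0.004 -0.35 ]
464.6,-294,110,106.1 -> [-0.4968 -0.0732  0.0483] rot [ 0.013  0.004 -0.35 ]
```

View pics/i4.png

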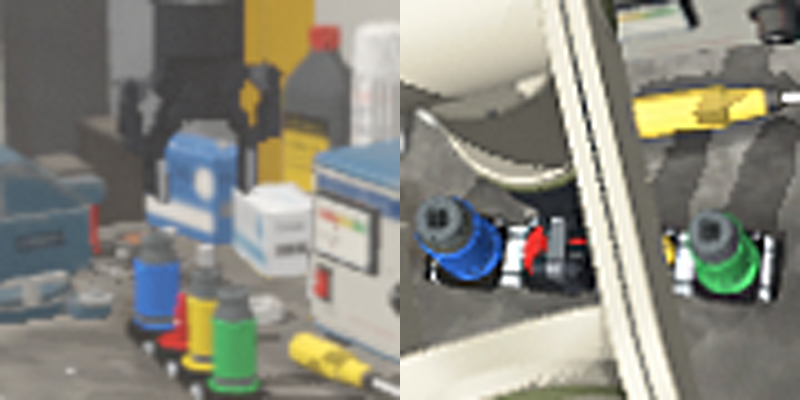

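```bash
python3 -m jog '[[-0.497,-0.073,0.0,-0.35,0.8],[-0.497,-0.073,0.0,-0.35,0.8],[-0.497,-0.073,0.0,-0.35,0.8],[-0.497,-0.073,0.0,-0.35,0.8],[-0.497,-0.073,0.0,-0.35,0.8],[-0.497,-0.073,0.0,-0.35,0.8],[-0.497,-0.073,0.0,-0.35,0.8],[-0.497,-0.073,0.0,-0.35,0.8],[-0.497,-0.073,0.0,-0.35,0.8],[-0.497,-0.073,0.0,-0.35,0.8],[-0.497,-0.073,0.0,-0.35,0.8],[-0.497,-0.073,0.0,-0.35,0.8],[-0.497,-0.073,0.0,-0.35,0.8],[-0.497,-0.073,0.048,-0.35,0.8],[-0.497,-0.073,0.048,-0.35,0.8],[-0.497,-0.073,0.048,-0.35,0.8],[-0.497,-0.073,0.048,-0.35,0.8],[-0.497,-0.073,0.048,-0.35,0.8],[-0.497,-0.073,0.048,-0.35,0.8]]'; python3 look.py j1; python3 plan.py 464.6,-294,29,106.1
```

```text
time: 29.05
tool_pos: [465.7, -294.7, 112.1]
tcp_rot: [179.2, 0.5, 106.1]
ft_force: [-0.5, 0.5, -0.1]
finger_gap: 68.3
side crop offset 242 156 scale 4.444
top crop offset 307 145 scale 4.444
t 29.15 p [ 465.2 -294.6  111.4] [179.23   0.44 106.11] F [ 0.1  0.5 -0.3] gap 68.3
464.6,-294,29,106.1 -> [ 0.0013 -0.0016  0.0823] rot [0.013 0.008 0.   ]
```

View pics/j1.png

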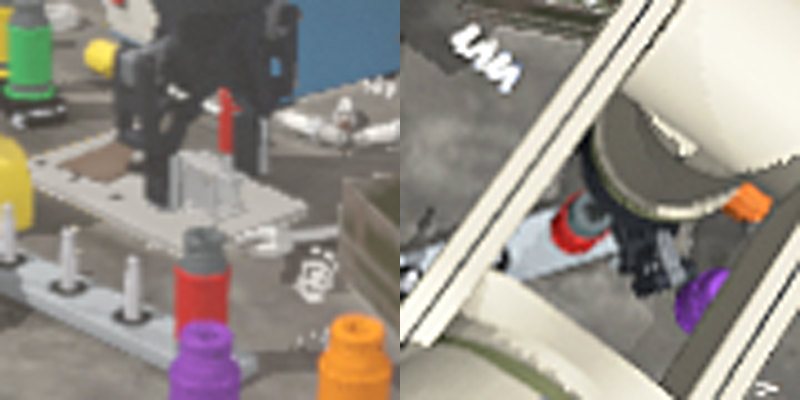

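```bash
python3 - <<'E'
from h import *
s=r.snapshot("top")
# hole of purple in b.png (586,184), orange (625,74)
for n,(x,y) in dict(purple=(586,184),orange=(625,74)).items(): print(n,plane(s,((x+.5)/4-.5+235,(y+.5)/4-.5+165),78))
import math
print("finger back centre",465-57*math.cos(math.radians(16.1)),-294-57*math.sin(math.radians(16.1)))
E
```

```text
purple [ 412.10188464 -380.32881724   78.        ]
orange [ 490.01049994 -414.03378447   78.        ]
finger back centre 410.23558821301714 -309.80693523823555
```

Purple is 70 mm centre-to-finger away: clear.

```bash
python3 -m jog '[[0.0013,-0.0016,0.025,0,0.8],[0.0013,-0.0016,0.05,0,0.8],[0.0013,-0.0016,0.082,0,0.8],[0.0013,-0.0016,0.082,0,0.8],[0.0013,-0.0016,0.082,0,0.8],[0.0013,-0.0016,0.082,0,0.8],[0.0013,-0.0016,0.082,0,0.27],[0.0013,-0.0016,0.082,0,0.27],[0.0013,-0.0016,0.082,0,0.27],[0.0013,-0.0016,0.082,0,0.27],[0.0013,-0.0016,0.082,0,0.27],[0.0013,-0.0016,0.082,0,0.27]]' 60; python3 plan.py 464.6,-294,29,106.1; python3 -m jog '[[0,0,-0.025,0,0.27],[0,0,-0.05,0,0.27],[0,0,-0.09,0,0.27],[0,0,-0.13,0,0.27],[0,0,-0.13,0,0.27],[0,0,-0.13,0,0.27],[0,0,-0.13,0,0.27],[0,0,-0.13,0,0.27]]'; python3 plan.py 577.4,254.5,160,86.1 577.4,254.5,110,86.1
```

```text
time: 30.4
tool_pos: [465.2, -294.6, 30.6]
tcp_rot: [179.2, 0.5, 106.1]
ft_force: [-0.9, 0.3, 6.1]
finger_gap: 31.6
t 30.4 p [ 465.2 -294.6   30.6] [179.18   0.52 106.1 ] F [-0.9  0.3  6.1] gap 31.6
464.6,-294,29,106.1 -> [ 0.0008 -0.0004  0.0016] rot [0.014 0.009 0.   ]
time: 31.2
tool_pos: [461.9, -293.1, 158.2]
tcp_rot: [179.3, 0.3, 106.1]
ft_force: [-0.3, -0.6, -3.7]
finger_gap: 31.4
t 31.2 p [ 461.9 -293.1  158.2] [179.31   0.34 106.11] F [-0.3 -0.6 -3.7] gap 31.4
577.4,254.5,160,86.1 -> [ 0.494   0.2629 -0.0015] rot [0.013 0.004 0.349]
577.4,254.5,110,86.1 -> [0.4943 0.2623 0.0485] rot [0.013 0.004 0.349]
```

```bash
python3 -m jog '[[0.494,0.2625,0.0,0.349,0.27],[0.494,0.2625,0.0,0.349,0.27],[0.494,0.2625,0.0,0.349,0.27],[0.494,0.2625,0.0,0.349,0.27],[0.494,0.2625,0.0,0.349,0.27],[0.494,0.2625,0.0,0.349,0.27],[0.494,0.2625,0.0,0.349,0.27],[0.494,0.2625,0.0,0.349,0.27],[0.494,0.2625,0.0,0.349,0.27],[0.494,0.2625,0.0,0.349,0.27],[0.494,0.2625,0.0,0.349,0.27],[0.494,0.2625,0.0,0.349,0.27],[0.494,0.2625,0.0,0.349,0.27],[0.494,0.2625,0.0,0.349,0.27],[0.494,0.2625,0.048,0.349,0.27],[0.494,0.2625,0.048,0.349,0.27],[0.494,0.2625,0.048,0.349,0.27],[0.494,0.2625,0.048,0.349,0.27],[0.494,0.2625,0.048,0.349,0.27]]'; python3 look.py j2; python3 plan.py 577.4,254.5,70,86.1
```

```text
time: 33.1
tool_pos: [579.1, 254.3, 113.0]
tcp_rot: [179.0, 0.0, 86.1]
ft_force: [0.1, 0.0, -2.8]
finger_gap: 31.7
side crop offset 191 98 scale 4.444
top crop offset 107 108 scale 4.444
t 33.2 p [578.8 254.4 112.5] [1.7908e+02 2.0000e-02 8.6100e+01] F [ 0.2 -0.2 -2.8] gap 31.9
577.4,254.5,70,86.1 -> [ 0.     -0.0021  0.0425] rot [ 0.016  0.    -0.   ]
```

View pics/j2.png

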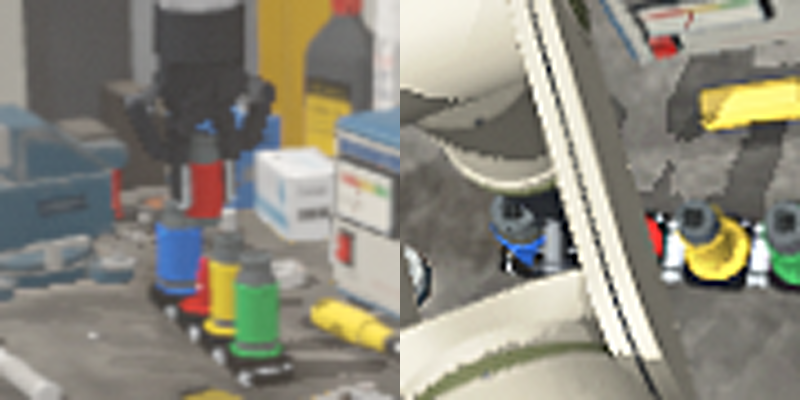

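```bash
python3 -m jog '[[0,-0.0024,0.0,0,0.27],[0,-0.0024,0.01,0,0.27],[0,-0.0024,0.02,0,0.27],[0,-0.0024,0.03,0,0.27],[0,-0.0024,0.042,0,0.27],[0,-0.0024,0.042,0,0.27],[0,-0.0024,0.042,0,0.27],[0,-0.0024,0.042,0,0.27]]'; python3 look.py j3;python3 plan.py 577.4,254.5,44,86.1
```

```text
time: 34.0
tool_pos: [577.4, 254.6, 70.8]
tcp_rot: [179.0, 0.0, 86.1]
ft_force: [0.4, 0.0, -3.9]
finger_gap: 31.4
side crop offset 191 109 scale 4.444
top crop offset 110 113 scale 4.444
t 34.1 p [577.6 254.7  71.3] [ 1.7901e+02 -1.0000e-02  8.6100e+01] F [ 0.1 -0.2 -1.5] gap 31.7
577.4,254.5,44,86.1 -> [-0.0002 -0.0007  0.0272] rot [ 0.017 -0.    -0.   ]
```

View pics/j3.png

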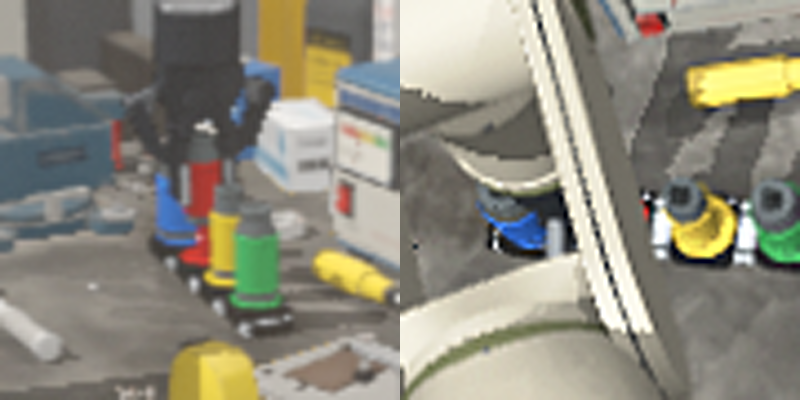

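```bash
python3 -m jog '[[0,-0.0008,0.01,0,0.27],[0,-0.0008,0.018,0,0.27],[0,-0.0008,0.026,0,0.27],[0,-0.0008,0.027,0,0.27],[0,-0.0008,0.029,0,0.27],[0,-0.0008,0.029,0,0.27],[0,-0.0008,0.029,0,0.27]]'; python3 -m jog '[[0,0,0.0015,0,0.27],[0,0,0.002,0,0.27],[0,0,0.002,0,0.27]]'; python3 -m jog '[[0,0,0.001,0,0.27],[0,0,0.0015,0,0.27],[0,0,0.0015,0,0.27]]'
```

```text
time: 34.8
tool_pos: [577.6, 254.8, 42.6]
tcp_rot: [179.0, -0.0, 86.1]
ft_force: [-0.2, 0.5, -3.1]
finger_gap: 31.6
time: 35.1
tool_pos: [577.6, 254.8, 40.6]
tcp_rot: [179.0, -0.0, 86.1]
ft_force: [0.7, -0.1, -3.6]
finger_gap: 32.1
time: 35.4
tool_pos: [577.9, 255.0, 39.7]
tcp_rot: [179.0, -0.0, 86.1]
ft_force: [-2.6, -0.4, 3.8]
finger_gap: 31.4
```

Contact at 39.7, as predicted (39.8). Release, rise, retreat.

```bash
python3 -m jog '[[0,0,0,0,0.8],[0,0,0,0,0.8],[0,0,0,0,0.8],[0,0,0,0,0.8],[0,0,0,0,0.8],[0,0,-0.03,0,0.8],[0,0,-0.07,0,0.8],[0,0,-0.12,0,0.8],[0,0,-0.16,0,0.8],[0,-0.06,-0.16,0,0.8],[0.0,-0.15,-0.16,0,0.8],[-0.15,-0.15,-0.16,0,0.8],[-0.2,-0.15,-0.16,0,0.8],[-0.3,-0.15,-0.16,0,0.8],[-0.3,-0.15,-0.16,0,0.8],[-0.3,-0.15,-0.16,0,0.8],[-0.3,-0.15,-0.16,0,0.8],[-0.3,-0.15,-0.16,0,0.8]]'; python3 - <<'E'
from h import *
T=r.snapshot("top");S=r.snapshot("side")
cv2.imwrite("pics/k.png",np.hstack([cv2.resize(S["pixels"][130:220,200:290,::-1],(400,400),interpolation=cv2.INTER_CUBIC),cv2.resize(T["pixels"][130:220,120:210,::-1],(400,400),interpolation=cv2.INTER_CUBIC)]))
cv2.imwrite("pics/k2.png",T["pixels"][:,:,::-1])
E
```

```text
time: 37.2
tool_pos: [404.0, -38.9, 197.0]
tcp_rot: [178.9, 0.1, 85.7]
ft_force: [-0.1, 0.6, 0.4]
finger_gap: 68.2
```

View pics/k.png

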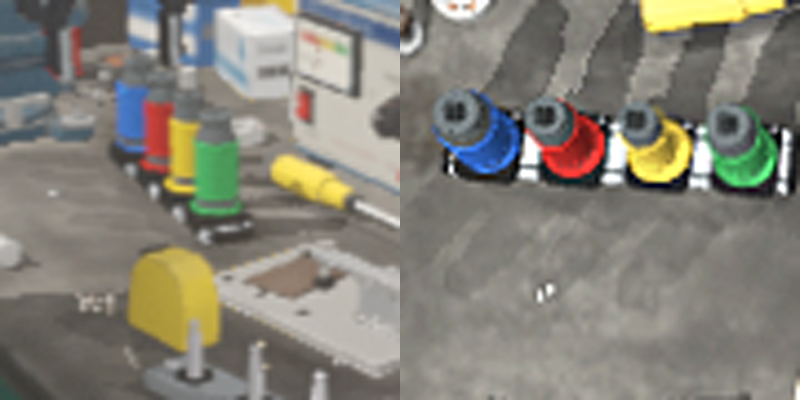

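View pics/k2.png

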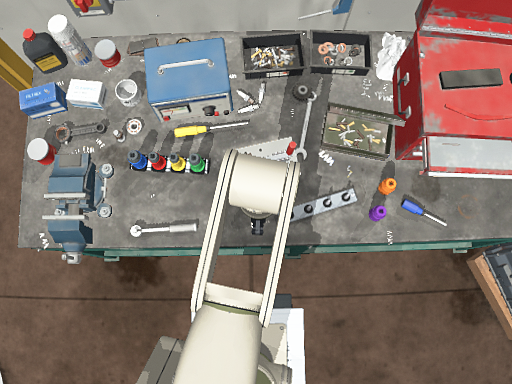

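```bash
python3 - <<'E'
from h import *
T=r.snapshot("top");c=np.load("clip.npy")
print("expected",proj(T,c+[0,0,91]).round(1).tolist())
print("seen",[(round(120+(x-400+.5)/4.444-.5,1),round(130+(y+.5)/4.444-.5,1)) for x,y in ((456,112),(546,115),(637,120),(733,123))])
print("tcp",r.sense()["tool_pos"],r.sense()["ft_force"])
E
```

```text
expected [[132.9, 154.7], [152.9, 155.5], [173.3, 156.4], [193.8, 157.3]]
seen [(132.2, 154.8), (152.5, 155.5), (172.9, 156.6), (194.5, 157.3)]
tcp [405.0821278  -34.09522986 196.86180179] [ 0.78967187  1.27111458 -0.15349226]
```

```bash
python3 - <<'E'
from h import *
print(r.hand_in())
E
```

```text
the job is handed in; nothing more can be done
None
```

I moved all four sockets from the grey bar onto the clips of their own colour on the aluminium rail, then handed the job in at about 37 s of the 106 s allowed.

- **Seating:** I lowered each socket until it touched its seat, at a contact force of about 7 to 11 N. After green set the seat height, the other three touched within 0.1 mm of where it predicted.
- **Final pictures:** All four stand upright, with their drive holes within about 0.7 pixel (roughly 2 mm) of where seated sockets should appear. The gripper was clear of everything.
- **Left alone:** The ratchet and the orange and purple look-alikes appear where they started. The arm hid the tape measure in the last top view. I saw it only in the side view, still standing, and did not measure its position.
- **Disagreements:** Green touched down about 2.5 mm lower than the camera fit had predicted. The tool also picked up about 1° of tilt during the job, which did not affect the fits.

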